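Show the reference dish, then hold the bearing tray to the viewing camera

TASK

Inspect the bearing ball against the reference: lift the closed round dish by its knob to the viewing mark, midway between the stand's two pointers and level with their tips, hold it level and still there for about two seconds, then set it back on the table where it stood and let go. Then lift the tray by its upright grip, without tipping it so far that the loose ball leaves its pocket, to the same mark with its long side running from pointer to pointer, and finish still holding it there, level and still: the program ends holding the tray, nothing is put down. Do not knock against the stand, and leave the other things on the table where they are.

Things in the scene. Friction and masses are not known exactly. Their poses are not given: they have to be found in the camera images.
- stand: Fixed viewing stand, z up; origin on the table under the mark. Flat foot 10 mm thick: x -25..25, y -145..145 mm, and a spine 50 mm wide to x = 215 mm. Posts 10 mm thick, 158 mm tall at y = +-130 mm, each with a level pointer at z = 150 mm, tips at y = +-100 mm. Black camera head on a rear post: x 139..205, y -30..30, z 138..178 mm, lens facing -x.
- view_mark (a point): The viewing mark: point midway between the two pointer tips, 150 mm above the table; axes as stand (the line from tip to tip is its y axis).
- tray: Loose black bearing tray, plate 76 (x) by 150 (y, long) by 8 mm, about 0.16 kg, centre of mass near the middle. Origin: centre of underside, z up. Round pockets 41 mm wide, 3 mm deep at y = +48 and -48 mm. In the middle an upright aluminium grip, 14 mm thick in x, 40 mm long in y, top at z = 58 mm; its collar (22 by 44 mm) ends at z = 12 mm.
- tray_plate (a point): Centre of the tray's plate, half way up its thickness: 4 mm above the underside. This point is to be at the viewing mark.
- tray_pocket (a point): Where the ball's centre rests when centred in its pocket: in the tray frame at y = +48 mm, 16 mm above the underside.
- ball_center (a point): Centre of the loose steel ball, 22 mm in diameter, 44 g, lying in the tray's +y pocket; it can roll about 13 mm off-centre in the pocket and climbs out over the rim if the tray is tipped more than about 40 degrees or is jerked.
- dish: Loose closed reference dish, aluminium with a grey lid (fixed on), 88 mm in diameter, lid top 17 mm above the underside, about 0.12 kg. Origin in the centre of its underside, z up. A round aluminium knob 16 mm in diameter rises from the middle of the lid to 58 mm above the underside (collar 26 mm wide up to z = 19 mm).
- dish_mid (a point): Centre of the dish, 8 mm above its underside. This point is to be at the viewing mark when the dish is shown.
- measure: Bystander: loose yellow pocket tape measure, 61x72x31 mm; origin under its centre.
- tub: Bystander: loose small black tub with a grey lid, 34 mm wide, 37 mm tall; origin under its centre.
- rubber: Bystander: loose eraser in a blue sleeve, 21x42x12 mm; origin under its centre.
Things that resemble listed ones, but are neither listed nor needed, are in the scene too. Leave any pink look-alike of the dish alone.

How it is judged:
On the way, in this order (a step that is already met when the one before it is completed fails the run):
1. the dish is held level and still at the viewing mark for 1 s (horizontal distance between dish_mid and view_mark below 0.02 m and z of dish_mid in the frame of view_mark between -0.015 and 0.015 m and angle between dish's own z axis and vertical below 0.1 rad and linear speed of dish below 0.03 m/s and contact force between dish and the fingers above 0.5 N and contact force between dish and stand below 0.05 N), for 1 s.
2. the dish stands on the table again where it stood, let go (height (world z) of dish_mid below 0.012 m and angle between dish's own z axis and vertical below 0.06 rad and distance of dish from where it was at the start of the episode below 0.05 m and linear speed of dish below 0.02 m/s and contact force between dish and the fingers below 0.05 N), for 0.2 s.
3. the tray is lifted clear of the table with the ball in its pocket (height (world z) of tray_plate above 0.05 m and distance between ball_center and tray_pocket below 0.02 m and contact force between tray and the fingers above 0.5 N), for 0.2 s.
At the end, for the whole second after the job is handed in: Gripper holds the tray clear of the stand, slower than 0.03 m/s: plate centre within 20 mm sideways and 15 mm in height of the mark, tilt below 0.1 rad, long side within 0.2 rad of the pointers' line; ball in its pocket; dish flat on the table within 50 mm of its start, let go (all of step 2 and horizontal distance between tray_plate and view_mark below 0.02 m and z of tray_plate in the frame of view_mark between -0.015 and 0.015 m and angle between tray's own z axis and vertical below 0.1 rad and linear speed of tray below 0.03 m/s and contact force between tray and the fingers above 0.5 N and contact force between tray and stand below 0.05 N and angle between the y axis of tray and the y axis of view_mark, either way round below 0.2 rad and distance between ball_center and tray_pocket below 0.02 m); the arm keeps its last pose, push and grip.
It fails at once if the ball leaves its pocket (distance between ball_center and tray_pocket above 0.022 m).
It fails at once if the tray is tipped more than 0.6 rad (angle between tray's own z axis and vertical above 0.6 rad).
It fails at once if the stand is knocked (more than 5 N) (contact force between stand and anything else above 5 N).
It fails at once if a bystander is moved more than 30 mm (distance of any of measure, tub, rubber from where it was at the start of the episode above 0.03 m).
It also fails if it takes over 67 s, if anything falls off the work surface, if the arm or the gripper's body presses on something with over 40 N, if the wrist force passes 120 N, or if a joint passes its speed limit or range.

ROBOT

A 7-joint arm with a two-finger parallel gripper is mounted at the origin on a cart in front of the work surface, level with it; the furniture and walls round the work are solid. World frame = base frame: x ahead of the robot, y to its left, z up, the work surface at z = 0. Lengths are in m, angles in rad, forces in N, time in s.
With the tool pointing down it reaches from about 0.35 to 0.9 m from the base axis. Payload 8.1 kg.
Tool frame: the origin (TCP) lies at the very end of the fingers, on their centre line; the grasp point (between the pads) lies 19 mm behind it; z points along the fingers, y is the direction in which the jaws open and shut (so a half turn about z gives the same grasp; the last joint's range is limited). The gripper opens to 85 mm and grips with 20 to 120 N. Pads are 22 mm wide; open, the fingers measure 114 mm over their backs; the gripper's body (76 mm by 85 mm) begins 54 mm behind the grasp point. The pads swing forward as they close: fully open they stand 13 mm farther back than shut.
Start: joints at [1.152, 0.434, 0.025, 1.573, -0.012, 1.134, -0.075], TCP at [0.194, -0.594, 0.231] pointing down, gripper open.
Joint ranges: [-2.62, 2.62], [-0.44, 2.09], [-1.27, 1.32], [0.08, 2.57], [-1.32, 4.46], [0.12, 2], [-2.74, 2.74]. Speed limits (rad/s): [2.22, 2.22, 3.01, 3.01, 3.14, 3.14, 3.14].

INTERFACE

Orientations are given as a unit quaternion [w, x, y, z].
In Python, from bench import manip gives the robot as it stands.
- The arm moves only by the tool jog_arm, never from a script. Its argument "series" is a list that holds one entry, the list of rows, each a list of 5 numbers: the closure, from -1 (fully open) to 1 (shut), then the shift along the tool's x, y, z in m, then the turn about the tool's z in degrees. A call has 1 to 5 rows; each row shifts and turns the commanded pose from where the row before left it, along the tool's axes as they then stand; what a row does not reach is not made up. A row lasts 1/8 s, in which the tool goes at most 62.5 mm and 10.7 degrees, less where a joint would pass 70% of its speed; a pose out of reach is approached as far as the arm can. A call with a gripper value outside its range is refused whole. The fingers move at their own pace and stop on an object; "squeeze" is the grip in N (left out, the last holds). Time passes only in rows, so rows that do not move let the fingers close. It gives the time, the measured TCP pose, the force and the opening at its end, in the units of the state.
- manip.observe(): the state, without advancing time (a new reading comes with each control period).
- manip.capture(name): name is "scene" or "top" or "wrist"; returns a dict with "image" (480x640x3 uint8, red, green, blue), "K" (3x3 intrinsics, pixels), "position" and "attitude" of the camera in the world. Camera axes: x right, y up, looking along -z (the intrinsics and any distortion apply to the point x, -y, -z); pixel columns grow to the right and rows downward; lengths in m; the calibration is good to about 2 mm. A picture is of the moment at which its call begins. There is no depth.
- manip.finish_job(): hands the job in, once; it reports no verdict.
Trained networks look in a picture, given as the dict that the camera call returned (one of the last four; its "shot" number tells which), for a name from the list of things; names that differ only in an ending like _2 or _b are one class to them, and where a whole thing is asked for, a point or a joint stands for the part that bears it (a point fixed in the world has none). Each returns a list of dicts, best first, with "confidence" (0 to 1); they miss things now and then, are a little off and sometimes report something else, mostly with a low value. They report only what shows in the picture. A call takes as long as a camera call. They do not tell look-alikes from the thing itself.
- manip.search_frame(label, picture): "at" ([x, y, z] in m, in world coordinates, good to about 4 mm: the middle of the surface that is visible of it).
- manip.outline_of(label, picture): "mask" (480x640 bool, what is visible of it).
- manip.place_of(label, picture): "at" ([x, y, z] in m, in world coordinates, good to about 4 mm: a listed point, or the origin of a listed thing).
The state is a dict: "t": time; "joint_pos": joint angles; "joint_velocities": joint speeds; "joint_efforts": joint torques, N m; "tool_pos": TCP position; "tool_rot": TCP orientation; "ft_force": force on the tool from outside, world axes, zero at the start; "ft_torque": the same for the moment, N m; "gripper_width": finger opening in m.
Only numpy, scipy, OpenCV 4.12 (cv2) and the standard library are available. Lean on these libraries where they do the work, as an engineer would, in place of code of your own. Each camera call takes 0.05 s, during which the arm holds its last target. There are 200 camera calls.

## Working session

There is one attempt and no reset: what is moved stays moved. The work goes in short steps, Python scripts to look and compute and a tool call to move; the robot and the scene stay as the last step left them, time stands still between calls to the robot, and variables do not carry over. Pictures are saved under pics/ and viewed, about 8 in all and at most 12, crops included, and the job is handed in when it is done.

Besides the shell and the picture viewer there is one more tool, called after "Call:" by a JSON object that holds its "api" and its "payload". jog_arm: Moves the arm, as the interface text tells. Its arguments: {"type":"object","properties":{"series":{"type":"array"},"squeeze":{"type":"number"}},"required":["series"]}

```bash
mkdir -p pics; cat > h.py <<'E'
from bench import manip
import numpy as np, cv2
def save(p,n): cv2.imwrite('pics/'+n+'.png',cv2.cvtColor(p['image'],cv2.COLOR_RGB2BGR))
E
python3 - <<'E'
from h import *
np.set_printoptions(precision=3,suppress=True)
for c in ['scene','top']:
    p=manip.capture(c); save(p,c+'0'); print(c,p['position'],p['attitude'],p['K'][0])
    for l in ['stand','view_mark','tray','tray_pocket','ball_center','dish','dish_mid','measure','tub','rubber']:
        try: print(l,[(np.round(d['at'],3).tolist(),round(d['confidence'],2)) for d in manip.place_of(l,p)[:3]])
        except Exception as e: print(l,e)
print(manip.observe())
E
```

```text
scene [-0.256  0.754  0.627] [-0.332 -0.205  0.49   0.779] [525.276   0.    319.245]
stand [([0.539, -0.002, 0.003], 0.85)]
view_mark []
tray [([0.478, 0.32, 0.001], 0.78)]
tray_pocket [([0.473, 0.362, 0.016], 0.75)]
ball_center [([0.476, 0.366, 0.015], 0.62)]
dish [([0.678, -0.362, -0.001], 0.92), ([0.435, -0.32, -0.002], 0.56)]
dish_mid [([0.437, -0.32, 0.014], 0.96), ([0.568, -0.295, 0.008], 0.69), ([0.674, -0.365, 0.007], 0.55)]
measure [([0.387, 0.02, -0.003], 0.96)]
tub [([0.404, -0.098, -0.002], 0.83)]
rubber [([0.374, 0.116, -0.0], 0.71)]
top [0.334 0.027 1.742] [ 0.713  0.041 -0.046 -0.699] [614.294   0.    317.231]
stand []
view_mark [([0.542, 0.0, 0.148], 0.59)]
tray [([0.481, 0.318, -0.001], 0.96)]
tray_pocket [([0.476, 0.37, 0.016], 0.9)]
ball_center [([0.475, 0.365, 0.012], 0.4)]
dish [([0.435, -0.318, 0.001], 0.65), ([0.67, -0.364, -0.001], 0.64), ([0.475, 0.366, 0.021], 0.25)]
dish_mid [([0.568, -0.294, 0.014], 0.77), ([0.675, -0.363, 0.007], 0.77), ([0.432, -0.322, 0.004], 0.61)]
measure [([0.386, 0.024, 0.003], 0.58)]
tub [([0.397, -0.096, 0.005], 0.61)]
rubber [([0.367, 0.115, -0.0], 0.63)]
{'t': 1.1, 'joint_pos': array([ 1.152,  0.434,  0.025,  1.573, -0.012,  1.134, -0.075]), 'joint_velocities': array([ 0.001, -0.   , -0.001,  0.001,  0.001, -0.001,  0.002]), 'joint_efforts': array([  0.   , -67.03 ,   1.024, -31.656,   0.015,   0.003,  -0.   ]), 'tool_pos': array([ 0.194, -0.594,  0.231]), 'tool_rot': array([0.   , 0.988, 0.157, 0.   ]), 'ft_force': array([-1.519,  0.023,  0.469]), 'ft_torque': array([-0.022, -0.023, -0.019]), 'gripper_width': 0.08563359371966137}
```

View images.

View pics/scene0.png

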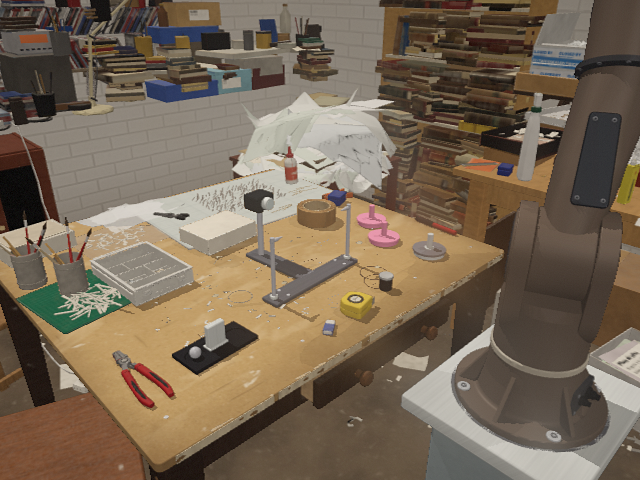

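View pics/top0.png

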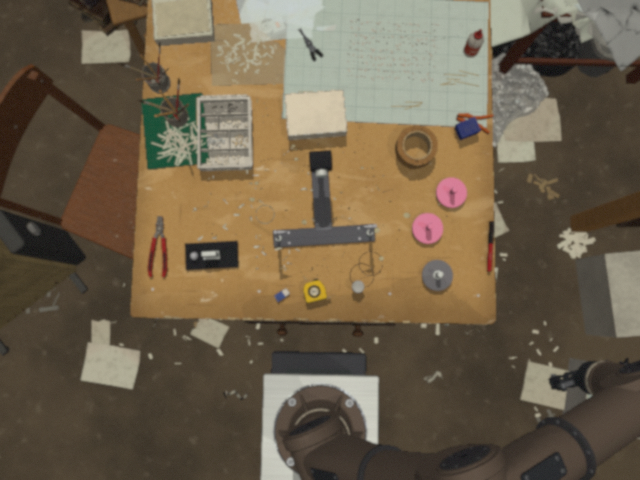

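The grey closed dish is at about pixel (437,276) in the top view, near world (0.435,-0.32). The pink look-alikes are at (427,228) and (451,193). The tray is at (211,255) with the ball at its left end, and the stand foot runs from (277,240) to (373,233). Next I'll get the yaws and refine these positions.

```bash
cat >> h.py <<'E'
from scipy.spatial.transform import Rotation as R
def cam(p):
    q=np.array(p['attitude']); return np.array(p['position']),R.from_quat([q[1],q[2],q[3],q[0]]).as_matrix(),np.array(p['K'])
def back(p,uv,z):
    c,M,K=cam(p); uv=np.atleast_2d(uv).astype(float)
    d=np.c_[(uv[:,0]-K[0,2])/K[0,0],-(uv[:,1]-K[1,2])/K[1,1],-np.ones(len(uv))]@M.T
    return (c+d*((z-c[2])/d[:,2])[:,None])
def proj(p,X):
    c,M,K=cam(p); v=(np.atleast_2d(X)-c)@M; return np.c_[K[0,0]*v[:,0]/-v[:,2]+K[0,2],K[1,1]*-v[:,1]/-v[:,2]+K[1,2]]
E
python3 - <<'E'
from h import *
np.set_printoptions(precision=4,suppress=True)
p=manip.capture('top'); print({k:v for k,v in p.items() if k not in('image','K','position','attitude')})
for l,z in [('tray',.008),('dish',.017),('stand',.01)]:
    for d in manip.outline_of(l,p)[:2]:
        m=d['mask'].astype(np.uint8); ys,xs=np.nonzero(m)
        w=back(p,np.c_[xs,ys],z)[:,:2].astype(np.float32)
        print(l,d['confidence'],m.sum(),w.mean(0),cv2.minAreaRect(w),w.min(0),w.max(0))
im=p['image']; c=cv2.resize(im[180:310,170:390],None,fx=3.6,fy=3.6,interpolation=cv2.INTER_CUBIC)
cv2.imwrite('pics/crop1.png',c[:,:,::-1])
# predicted stand points for centre (.541,0), few yaws
for yaw in (0,3,6):
    r=np.array([[np.cos(np.radians(yaw)),-np.sin(np.radians(yaw))],[np.sin(np.radians(yaw)),np.cos(np.radians(yaw))]])
    P=[(0,.13,.158),(0,-.13,.158),(-.025,.145,.01),(-.025,-.145,.01),(.139,0,.178)]
    uv=proj(p,[np.r_[np.array([.541,0])+r@np.array(a[:2]),a[2]] for a in P])
    print(yaw,((uv-[170,180])*3.6).round(0).tolist())
E
```

```text
{'shot': 3}
tray 0.82 1376 [0.477  0.3124] ((0.47611117362976074, 0.31399792432785034), (0.0782124325633049, 0.15036939084529877), 4.535818099975586) [0.4337 0.2385] [0.5182 0.3905]
dish 0.88 735 [ 0.6699 -0.364 ] ((0.669502854347229, -0.3632175922393799), (0.0841774269938469, 0.08632515370845795), 1.2072844505310059) [ 0.6272 -0.4061] [ 0.7119 -0.3201]
dish 0.69 760 [ 0.4324 -0.3222] ((0.43301308155059814, -0.32202234864234924), (0.08446884155273438, 0.08442305773496628), 89.93425750732422) [ 0.3908 -0.3643] [ 0.4752 -0.2798]
stand 0.62 3224 [0.6023 0.0021] ((0.6500952243804932, 0.0044419169425964355), (0.27264145016670227, 0.29448845982551575), 4.913759708404541) [ 0.5033 -0.1501] [0.7881 0.1425]
stand 0.32 1451 [0.4768 0.313 ] ((0.4768674671649933, 0.31402602791786194), (0.0810987800359726, 0.15030096471309662), 3.285905122756958) [0.4333 0.2383] [0.5181 0.39  ]
0 [[375.0, 169.0], [735.0, 177.0], [366.0, 225.0], [735.0, 232.0], [559.0, -22.0]]
3 [[375.0, 179.0], [734.0, 167.0], [368.0, 235.0], [736.0, 223.0], [549.0, -22.0]]
6 [[375.0, 188.0], [734.0, 158.0], [370.0, 244.0], [737.0, 213.0], [539.0, -21.0]]
```

View pics/crop1.png

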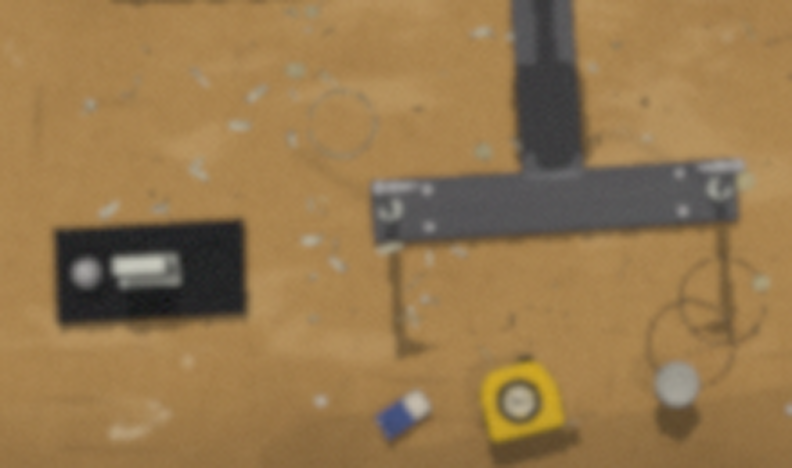

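Call:
{"api": "jog_arm", "payload": {"series": [[[-1,0.052,-0.031,0,0],[-1,0.052,-0.031,0,0],[-1,0.052,-0.031,0,0],[-1,0.052,-0.031,0,0],[-1,0.052,-0.031,0,0]]], "squeeze": 45}}

```text
t: 1.92
tool_pos: [0.3942, -0.3646, 0.2316]
tool_rot: [0.0, 0.988, 0.157, 0.0]
ft_force: [0.0, 0.2, -0.8]
gripper_width: 0.0851
```

Call:
{"api": "jog_arm", "payload": {"series": [[[-1,0.052,-0.031,0,0],[-1,0,0,0,-9.5],[-1,0,0,0,-9.5],[-1,0,0,0,-9.5],[-1,0,0,0,-9.5]]]}}

```text
t: 2.55
tool_pos: [0.433, -0.3204, 0.2314]
tool_rot: [0.0, 0.881, 0.473, 0.0]
ft_force: [-0.5, 1.0, 0.2]
gripper_width: 0.0854
```

Call:
{"api": "jog_arm", "payload": {"series": [[[-1,0,0,0,-9.5],[-1,0,0,0,-9.5],[-1,0,0,0,-9.5],[-1,0,0,0,-9.5],[-1,0,0,0,0]]]}}

```text
t: 3.18
tool_pos: [0.4329, -0.3206, 0.2313]
tool_rot: [0.0, 0.682, 0.731, 0.0]
ft_force: [0.2, -0.2, 0.5]
gripper_width: 0.0854
```

```bash
cat >> h.py <<'E'
def st():
    s=manip.observe(); q=s['tool_rot']; M=R.from_quat([q[1],q[2],q[3],q[0]]).as_matrix()
    print('t',s['t'],'pos',s['tool_pos'].round(4),'yaw',round(np.degrees(np.arctan2(M[1,0],M[0,0])),2),'zax',M[:,2].round(3),'w',round(s['gripper_width'],4),'F',s['ft_force'].round(2),'j',s['joint_pos'].round(2))
    return s['tool_pos'],M
def go(t):
    p,M=st(); print('tool shift',(M.T@(np.array(t)-p)).round(4))
E
python3 - <<'E'
from h import *
go([.434,-.321,.231])
p=manip.capture('wrist'); save(p,'w1'); print(p['position'])
for l in ['dish','dish_mid']: print(l,[(np.round(d['at'],4).tolist(),round(d['confidence'],2)) for d in manip.place_of(l,p)[:3]])
for d in manip.outline_of('dish',p)[:2]:
    ys,xs=np.nonzero(d['mask']); print('mask',len(xs),xs.min(),xs.max(),ys.min(),ys.max(),d['confidence'])
print(proj(p,[[.434,-.321,.017],[.434,-.321,.058]]))
E
```

```text
t 3.175 pos [ 0.4329 -0.3206  0.2313] yaw 94.02 zax [ 0.  0. -1.] w 0.0854 F [ 0.2  -0.23  0.49] j [ 0.82  0.32 -0.37  1.76  0.13  1.08  0.48]
tool shift [-0.0005  0.0011  0.0003]
[ 0.42805514 -0.24489048  0.37381263]
dish [([0.566, -0.2938, -0.0035], 0.74), ([0.6701, -0.3618, -0.0015], 0.63), ([0.4359, -0.3186, -0.0024], 0.62)]
dish_mid [([0.4334, -0.3187, 0.007], 0.92), ([0.5661, -0.2934, 0.0069], 0.68), ([0.6731, -0.363, 0.006], 0.65)]
mask 7442 523 625 215 307 0.88
mask 8310 423 526 126 228 0.74
[[316.59383497 198.91404688]
 [316.67935444 210.12997594]]
```

View pics/w1.png

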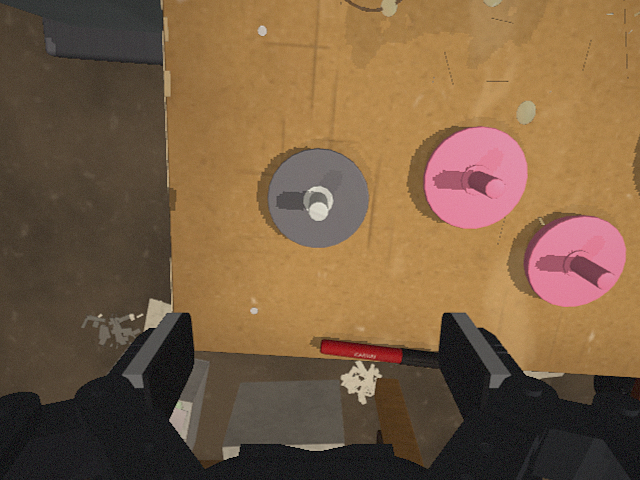

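The grey dish's lid centre is at about (318,198) with the knob top at (318,211), within 2 px of my prediction, so I'll descend onto the knob.

Call:
{"api": "jog_arm", "payload": {"series": [[[-1,0,0.002,0.05,0],[-1,0,0,0.05,0],[-1,0,0,0.05,0],[-1,0,0,0.04,0],[-1,0,0,0.014,0]]]}}

```text
t: 4.0
tool_pos: [0.4338, -0.3195, 0.0253]
tool_rot: [-0.002, 0.682, 0.731, -0.0]
ft_force: [-1.6, -0.4, 0.6]
gripper_width: 0.0853
```

Call:
{"api": "jog_arm", "payload": {"series": [[[1,0,0,0,0],[1,0,0,0,0],[1,0,0,0,0],[1,0,0,0,0],[1,0,0,0,0]]]}}

```text
t: 4.62
tool_pos: [0.4354, -0.3208, 0.0284]
tool_rot: [0.001, 0.682, 0.732, 0.0]
ft_force: [-1.1, 1.0, 7.2]
gripper_width: 0.0144
```

Call:
{"api": "jog_arm", "payload": {"series": [[[1,0,0,0,0],[1,0,0,0,0],[1,0,0,0,0],[1,0,0,0,0]]]}}

```text
t: 5.12
tool_pos: [0.4354, -0.3208, 0.0284]
tool_rot: [0.001, 0.682, 0.732, 0.0]
ft_force: [-1.3, 1.1, 7.5]
gripper_width: 0.0146
```

Call:
{"api": "jog_arm", "payload": {"series": [[[1,0,0,-0.01,0],[1,0,0,-0.03,0],[1,0,0,-0.04,0],[1,0,0,-0.04,0],[1,0,0,-0.022,0]]], "squeeze": 60}}

```text
t: 5.75
tool_pos: [0.4355, -0.3205, 0.1721]
tool_rot: [0.001, 0.681, 0.732, 0.0]
ft_force: [1.0, -0.7, -0.9]
gripper_width: 0.0145
```

Call:
{"api": "jog_arm", "payload": {"series": [[[1,0.015,0,0,0],[1,0.03,0,0,0],[1,0.035,0,0,0],[1,0.035,0,0,0],[1,0.035,0,0,0]]]}}

```text
t: 6.38
tool_pos: [0.4228, -0.1683, 0.1681]
tool_rot: [-0.001, 0.681, 0.732, -0.0]
ft_force: [0.1, 2.0, -2.2]
gripper_width: 0.0145
```

```bash
python3 - <<'E'
from h import *
go([.539,-.002,.170])
p=manip.capture('scene'); save(p,'s2')
for l in ['dish','dish_mid','stand','view_mark']: print(l,[(np.round(d['at'],4).tolist(),round(d['confidence'],2)) for d in manip.place_of(l,p)[:3]])
c=cv2.resize(p['image'][130:330,220:500],None,fx=2.8,fy=2.8,interpolation=cv2.INTER_CUBIC); cv2.imwrite('pics/s2c.png',c[:,:,::-1])
E
```

```text
t 6.375 pos [ 0.4228 -0.1683  0.1681] yaw 94.13 zax [-0.002  0.001 -1.   ] w 0.0145 F [ 0.14  2.05 -2.15] j [ 0.62  0.27 -0.43  2.02  0.15  0.88  0.18]
tool shift [ 0.1575  0.1279 -0.0019]
dish [([0.5682, -0.2964, 0.0022], 0.83), ([0.6758, -0.3651, -0.0011], 0.77), ([0.4248, -0.1653, 0.1404], 0.57)]
dish_mid [([0.4223, -0.1692, 0.1556], 0.86), ([0.5684, -0.2945, 0.005], 0.79), ([0.4731, 0.3645, 0.0158], 0.2)]
stand [([0.5375, -0.0037, -0.0005], 0.64)]
view_mark []
```

View pics/s2c.png

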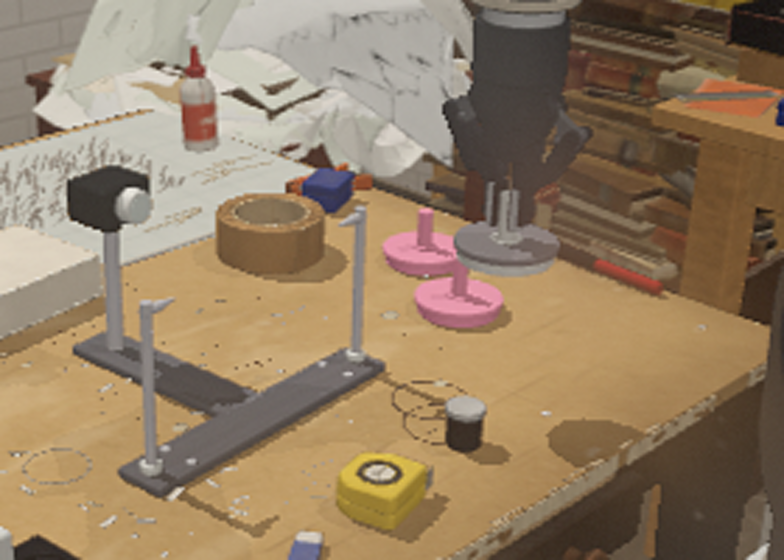

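The dish hangs level on its knob at about (506,245) in the crop, well clear of the posts. Next I move to the mark.

Call:
{"api": "jog_arm", "payload": {"series": [[[1,0.03,0,0,0],[1,0.035,0,0,0],[1,0.035,0,0,0],[1,0.034,0,0,0],[1,0.02,0.005,0,0]]]}}

```text
t: 7.25
tool_pos: [0.4177, -0.016, 0.169]
tool_rot: [-0.0, 0.682, 0.732, -0.0]
ft_force: [1.0, -0.6, -1.8]
gripper_width: 0.0142
```

Call:
{"api": "jog_arm", "payload": {"series": [[[1,0.0,0.02,0,0],[1,0,0.03,0,0],[1,0,0.03,0,0],[1,0,0.028,0,0],[1,0,0.015,0,0]]]}}

```text
t: 7.88
tool_pos: [0.5419, -0.0087, 0.1686]
tool_rot: [-0.0, 0.682, 0.731, -0.0]
ft_force: [-1.1, -0.8, -1.2]
gripper_width: 0.0144
```

```bash
python3 - <<'E'
from h import *
go([.539,-.002,.170])
for c in ('top','scene'):
    p=manip.capture(c); save(p,'m'+c)
    for l in ['dish_mid','dish','stand','view_mark']: print(c,l,[(np.round(d['at'],4).tolist(),round(d['confidence'],2)) for d in manip.place_of(l,p)[:3]])
    th=np.radians(5); r=np.array([[np.cos(th),-np.sin(th)],[np.sin(th),np.cos(th)]])
    f=(215,150) if c=='scene' else (260,190)
    print(((proj(p,[np.r_[np.array([.539,-.002])+r@[0,y],.15] for y in (.1,-.1)])-f)*4).round(0))
    k=p['image'][f[1]:f[1]+(150 if c=='scene' else 80),f[0]:f[0]+(180 if c=='scene' else 130)]
    k=cv2.resize(k,None,fx=4,fy=4,interpolation=cv2.INTER_CUBIC); cv2.imwrite('pics/m%s_c.png'%c,k[:,:,::-1])
E
```

```text
t 7.875 pos [ 0.5419 -0.0087  0.1686] yaw 94.0 zax [-0.001  0.    -1.   ] w 0.0144 F [-1.09 -0.81 -1.22] j [ 0.28  0.41 -0.49  1.82  0.23  0.96 -0.23]
tool shift [ 0.0069 -0.0025 -0.0014]
top dish_mid [([0.5682, -0.296, 0.0117], 0.72), ([0.6743, -0.3648, 0.0086], 0.67), ([0.4753, 0.364, 0.0158], 0.58)]
top dish [([0.5706, -0.2948, 0.0024], 0.92), ([0.6722, -0.3658, 0.0013], 0.82), ([0.542, -0.0072, 0.1417], 0.36)]
top stand [([0.5406, -0.0003, 0.0012], 0.84)]
top view_mark [([0.5428, 0.0031, 0.1491], 0.66)]
[[106. 167.]
 [412. 147.]]
scene dish_mid [([0.5709, -0.2938, 0.0071], 0.69), ([0.6743, -0.3654, 0.0057], 0.63), ([0.5391, -0.0097, 0.154], 0.61)]
scene dish [([0.5648, -0.295, 0.0002], 0.9), ([0.6771, -0.3615, -0.0016], 0.84), ([0.5425, -0.0053, 0.1416], 0.77)]
scene stand [([0.5382, -0.0029, 0.0039], 0.96)]
scene view_mark [([0.5409, -0.0086, 0.1573], 0.59)]
[[271. 346.]
 [505. 241.]]
```

View pics/mscene_c.png

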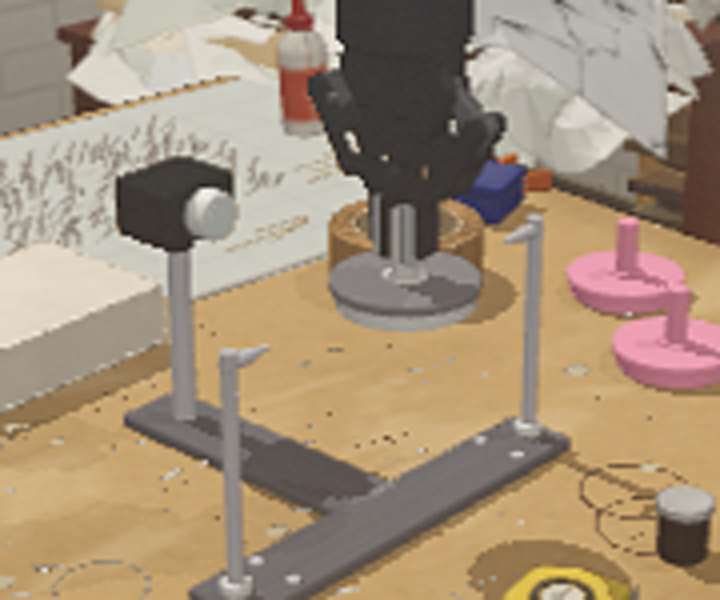

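The pointer tips at (270,350) and (505,240) match my prediction. The dish centre at about (406,297) is slightly right of their midpoint, so I'll correct by 7 mm and hold.

Call:
{"api": "jog_arm", "payload": {"series": [[[1,0.004,-0.001,0,0],[1,0.003,-0.001,-0.001,0],[1,0,0,0,0],[1,0,0,0,0],[1,0,0,0,0]]]}}

```text
t: 9.0
tool_pos: [0.5384, -0.0012, 0.1703]
tool_rot: [0.0, 0.682, 0.732, -0.0]
ft_force: [0.4, 0.7, -1.7]
gripper_width: 0.0142
```

Call:
{"api": "jog_arm", "payload": {"series": [[[1,0,0,0,0],[1,0,0,0,0],[1,0,0,0,0],[1,0,0,0,0],[1,0,0,0,0]]]}}

```text
t: 9.62
tool_pos: [0.5384, -0.0011, 0.1703]
tool_rot: [0.0, 0.681, 0.732, -0.0]
ft_force: [-0.6, -0.0, -1.9]
gripper_width: 0.0142
```

Call:
{"api": "jog_arm", "payload": {"series": [[[1,0,0,0,0],[1,0,0,0,0],[1,0,0,0,0],[1,0,0,0,0],[1,0,0,0,0]]]}}

```text
t: 10.25
tool_pos: [0.5384, -0.0011, 0.1703]
tool_rot: [0.0, 0.681, 0.732, -0.0]
ft_force: [0.1, -0.1, -2.0]
gripper_width: 0.0145
```

Call:
{"api": "jog_arm", "payload": {"series": [[[1,0,0,0,0],[1,0,0,0,0],[1,0,0,0,0],[1,0,0,0,0],[1,0,0,0,0]]]}}

```text
t: 10.88
tool_pos: [0.5384, -0.0011, 0.1703]
tool_rot: [0.0, 0.681, 0.732, 0.0]
ft_force: [-0.6, 0.3, -1.4]
gripper_width: 0.0142
```

```bash
python3 - <<'E'
from h import *
go([.435,-.321,.170])
p=manip.capture('scene')
print([(np.round(d['at'],4).tolist(),round(d['confidence'],2)) for d in manip.place_of('dish',p)[:3]])
E
```

```text
t 10.875 pos [ 0.5384 -0.0011  0.1703] yaw 94.09 zax [ 0. -0. -1.] w 0.0142 F [-0.6   0.29 -1.43] j [ 0.27  0.41 -0.49  1.83  0.23  0.96 -0.25]
tool shift [-3.117e-01 -1.260e-01  3.000e-04]
[([0.6783, -0.3647, -0.0013], 0.9), ([0.5669, -0.297, 0.0011], 0.81), ([0.5382, 0.0009, 0.143], 0.56)]
```

Call:
{"api": "jog_arm", "payload": {"series": [[[1,0,-0.015,0,0],[1,0,-0.03,0,0],[1,0,-0.035,0,0],[1,0,-0.032,0,0],[1,0,-0.014,0,0]]]}}

```text
t: 11.6
tool_pos: [0.4102, -0.0105, 0.1702]
tool_rot: [0.0, 0.681, 0.732, -0.001]
ft_force: [-0.4, -0.5, -1.0]
gripper_width: 0.0139
```

Call:
{"api": "jog_arm", "payload": {"series": [[[1,-0.02,0,0,0],[1,-0.035,0,0,0],[1,-0.035,0,0,0],[1,-0.035,0,0,0],[1,-0.035,0,0,0]]]}}

```text
t: 12.22
tool_pos: [0.4243, -0.1709, 0.1705]
tool_rot: [0.0, 0.681, 0.732, 0.0]
ft_force: [-0.0, -0.7, -2.0]
gripper_width: 0.0141
```

Call:
{"api": "jog_arm", "payload": {"series": [[[1,-0.035,0,0,0],[1,-0.035,0,0,0],[1,-0.035,0,0,0],[1,-0.035,0,0,0],[1,-0.012,0,0,0]]]}}

```text
t: 12.85
tool_pos: [0.4347, -0.3237, 0.1702]
tool_rot: [0.0, 0.682, 0.731, -0.0]
ft_force: [-0.4, -0.1, -3.3]
gripper_width: 0.014
```

Call:
{"api": "jog_arm", "payload": {"series": [[[1,0,0,0.02,0],[1,0,0,0.04,0],[1,0,0,0.04,0],[1,0,0,0.03,0],[1,0,0,0.006,0]]]}}

```text
t: 13.48
tool_pos: [0.434, -0.3199, 0.0327]
tool_rot: [-0.002, 0.681, 0.732, -0.0]
ft_force: [0.1, -0.2, -1.6]
gripper_width: 0.0143
```

```bash
python3 - <<'E'
from h import *
go([.435,-.321,.028])
E
```

```text
t 13.475 pos [ 0.434  -0.3199  0.0327] yaw 94.14 zax [-0.003  0.002 -1.   ] w 0.0143 F [ 0.14 -0.16 -1.57] j [ 0.76  0.57 -0.3   1.96  0.27  0.65  0.36]
tool shift [-0.0012  0.0009  0.0047]
```

Call:
{"api": "jog_arm", "payload": {"series": [[[1,0,0,0.003,0],[1,0,0,0.002,0],[1,0,0,0,0]]]}}

```text
t: 13.85
tool_pos: [0.4355, -0.3216, 0.0301]
tool_rot: [0.001, 0.681, 0.732, 0.0]
ft_force: [-0.8, -0.5, -2.0]
gripper_width: 0.0144
```

Call:
{"api": "jog_arm", "payload": {"series": [[[-1,0,0,0,0],[-1,0,0,0,0],[-1,0,0,0,0],[-1,0,0,0,0],[-1,0,0,0,0]]]}}

```text
t: 14.48
tool_pos: [0.435, -0.3213, 0.0293]
tool_rot: [0.0, 0.681, 0.732, -0.0]
ft_force: [1.1, -0.1, -1.1]
gripper_width: 0.0851
```

Call:
{"api": "jog_arm", "payload": {"series": [[[-1,0,0,-0.01,0],[-1,0,0,-0.04,0],[-1,0,0,-0.05,0],[-1,0,0,-0.05,0],[-1,0,0,-0.05,0]]]}}

```text
t: 15.1
tool_pos: [0.4348, -0.321, 0.2318]
tool_rot: [0.0, 0.681, 0.732, 0.0]
ft_force: [0.6, -0.8, -0.2]
gripper_width: 0.0853
```

```bash
python3 - <<'E'
from h import *
go([.46,.316,.23])
for c in ('scene','top','wrist'):
  p=manip.capture(c)
  for l in ('dish','dish_mid'): print(c,[(np.round(d['at'],4).tolist(),round(d['confidence'],2)) for d in manip.place_of(l,p)[:3]])
E
```

```text
t 15.1 pos [ 0.4348 -0.321   0.2318] yaw 94.1 zax [ 0.001 -0.    -1.   ] w 0.0853 F [ 0.61 -0.75 -0.16] j [ 0.83  0.33 -0.38  1.76  0.13  1.08  0.48]
tool shift [0.6336 0.0708 0.0016]
scene [([0.6758, -0.3616, 0.0021], 0.76), ([0.569, -0.2962, -0.001], 0.73), ([0.4366, -0.3216, 0.0], 0.69)]
scene [([0.6756, -0.3633, 0.0073], 0.94), ([0.5699, -0.2967, 0.0077], 0.71), ([0.4386, -0.3214, 0.0156], 0.68)]
top [([0.4375, -0.3196, -0.0014], 0.91), ([0.5682, -0.2941, 0.0004], 0.78), ([0.6727, -0.3669, 0.0008], 0.71)]
top [([0.5664, -0.2939, 0.0086], 0.93), ([0.438, -0.3213, 0.0072], 0.72), ([0.6727, -0.3636, 0.0103], 0.66)]
wrist [([0.5638, -0.2915, -0.0014], 0.95), ([0.6678, -0.3596, -0.0026], 0.84), ([0.4364, -0.3242, -0.0017], 0.67)]
wrist [([0.5687, -0.2929, 0.0081], 0.96), ([0.4315, -0.3215, 0.0041], 0.89), ([0.6703, -0.3632, 0.0082], 0.77)]
```

Call:
{"api": "jog_arm", "payload": {"series": [[[-1,0.05,0,0,0],[-1,0.055,0,0,0],[-1,0.055,0,0,0],[-1,0.055,0,0,0],[-1,0.055,0,0,0]]]}}

```text
t: 16.18
tool_pos: [0.4151, -0.0503, 0.2288]
tool_rot: [-0.0, 0.681, 0.732, -0.0]
ft_force: [1.9, 1.5, -0.7]
gripper_width: 0.0852
```

Call:
{"api": "jog_arm", "payload": {"series": [[[-1,0.055,0,0,0],[-1,0.055,0,0,0],[-1,0.055,0.01,0,0],[-1,0.055,0.015,0,0],[-1,0.055,0.02,0,0]]]}}

```text
t: 16.8
tool_pos: [0.4408, 0.227, 0.2287]
tool_rot: [-0.0, 0.682, 0.732, -0.001]
ft_force: [1.0, -0.7, 0.6]
gripper_width: 0.0856
```

Call:
{"api": "jog_arm", "payload": {"series": [[[-1,0.03,0.02,0,0],[-1,0.02,0.01,0,0],[-1,0,0,0,0]]]}}

```text
t: 17.18
tool_pos: [0.4669, 0.279, 0.2282]
tool_rot: [-0.001, 0.681, 0.733, -0.001]
ft_force: [0.5, -1.2, 0.8]
gripper_width: 0.0852
```

```bash
python3 - <<'E'
from h import *
go([.478,.316,.23])
p=manip.capture('wrist'); save(p,'w2')
for l in ['tray','tray_plate','tray_pocket','ball_center']: print(l,[(np.round(d['at'],4).tolist(),round(d['confidence'],2)) for d in manip.place_of(l,p)[:2]])
for d in manip.outline_of('tray',p)[:1]:
    ys,xs=np.nonzero(d['mask']); w=back(p,np.c_[xs,ys],.008)[:,:2].astype(np.float32); print('rect',cv2.minAreaRect(w),len(xs))
th=np.radians(4.2); r=np.array([[np.cos(th),-np.sin(th)],[np.sin(th),np.cos(th)]])
print(proj(p,[np.r_[np.array([.478,.316])+r@a[:2],a[2]] for a in [np.array(v) for v in [(.038,.075,.008),(-.038,.075,.008),(.038,-.075,.008),(-.038,-.075,.008),(.007,.02,.058),(-.007,.02,.058),(.007,-.02,.058),(-.007,-.02,.058)]]]).round(0).tolist())
E
```

```text
t 17.175 pos [0.4669 0.279  0.2282] yaw 94.22 zax [-0.002  0.    -1.   ] w 0.0852 F [ 0.49 -1.17  0.77] j [-0.11  0.4  -0.7   1.73  0.28  1.12 -0.83]
tool shift [ 0.0361  0.0138 -0.0018]
tray [([0.4768, 0.3156, -0.0011], 0.94), ([0.4824, 0.3157, 0.0059], 0.73)]
tray_plate [([0.4791, 0.3177, 0.0052], 0.81)]
tray_pocket [([0.477, 0.3647, 0.0168], 0.84), ([0.4761, 0.3648, 0.0148], 0.54)]
ball_center [([0.4741, 0.3623, 0.0111], 0.61)]
rect ((0.4787135720252991, 0.31626805663108826), (0.0759807601571083, 0.14944280683994293), 4.323214530944824) 15449
[[381.0, 60.0], [285.0, 60.0], [373.0, 240.0], [289.0, 240.0], [344.0, 135.0], [325.0, 135.0], [343.0, 190.0], [325.0, 190.0]]
```

View pics/w2.png

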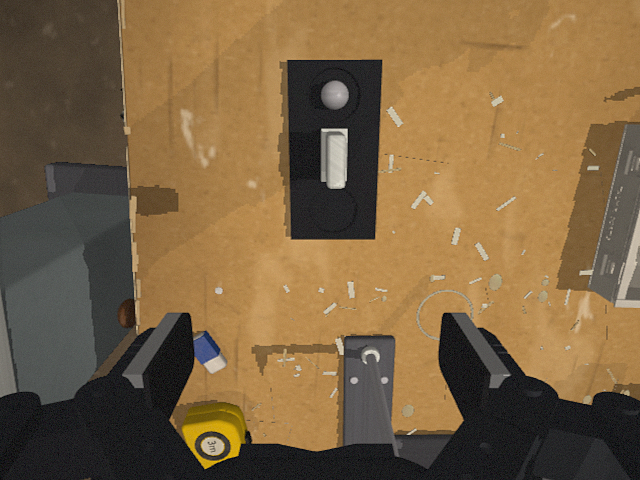

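The tray's corners are at (288,60), (382,60), (292,239) and (376,239). The ball sits in its pocket at (335,95) and the grip at (336,160). All match the prediction to about 2 px, so I'll move over the grip and descend.

Call:
{"api": "jog_arm", "payload": {"series": [[[-1,0.018,0.008,0,0],[-1,0.018,0.007,0,0],[-1,0,0,0.05,0],[-1,0,0,0.05,0],[-1,0,0,0.04,0]]], "squeeze": 45}}

```text
t: 18.1
tool_pos: [0.4795, 0.3157, 0.0873]
tool_rot: [-0.0, 0.681, 0.732, -0.0]
ft_force: [0.1, 0.4, -0.1]
gripper_width: 0.0859
```

```bash
python3 - <<'E'
from h import *
go([.4795,.316,.026])
E
```

```text
t 18.1 pos [0.4795 0.3157 0.0873] yaw 94.14 zax [-0.001  0.    -1.   ] w 0.0859 F [ 0.07  0.36 -0.11] j [-0.24  0.59 -0.62  1.82  0.44  0.87 -1.  ]
tool shift [0.0003 0.0001 0.0613]
```

Call:
{"api": "jog_arm", "payload": {"series": [[[-1,0,0,0.035,0],[-1,0,0,0.02,0],[-1,0,0,0.005,0],[-1,0,0,0,0]]]}}

```text
t: 18.6
tool_pos: [0.4801, 0.3153, 0.0299]
tool_rot: [0.0, 0.681, 0.732, 0.001]
ft_force: [0.0, 0.3, 0.5]
gripper_width: 0.0853
```

Call:
{"api": "jog_arm", "payload": {"series": [[[1,0,0,0,0],[1,0,0,0,0],[1,0,0,0,0],[1,0,0,0,0],[1,0,0,0,0]]]}}

```text
t: 19.23
tool_pos: [0.4799, 0.3146, 0.0297]
tool_rot: [0.0, 0.681, 0.732, 0.0]
ft_force: [0.3, -0.8, 5.6]
gripper_width: 0.013
```

Call:
{"api": "jog_arm", "payload": {"series": [[[1,0,0,0,0],[1,0,0,0,0],[1,0,0,0,0]]], "squeeze": 70}}

```text
t: 19.6
tool_pos: [0.48, 0.3146, 0.0297]
tool_rot: [0.0, 0.681, 0.732, 0.0]
ft_force: [0.1, -1.0, 5.8]
gripper_width: 0.013
```

```bash
python3 - <<'E'
from h import *
go([.4795,.316,.026])
E
```

```text
t 19.6 pos [0.48   0.3146 0.0297] yaw 94.08 zax [ 0.001  0.    -1.   ] w 0.013 F [ 0.13 -0.99  5.83] j [-0.28  0.67 -0.57  1.86  0.51  0.76 -1.05]
tool shift [ 0.0014 -0.0004  0.0037]
```

Call:
{"api": "jog_arm", "payload": {"series": [[[1,0,0,-0.004,0],[1,0,0,-0.012,0],[1,0,0,-0.02,0],[1,0,0,-0.024,0],[1,0,0,-0.024,0]]]}}

```text
t: 20.23
tool_pos: [0.4798, 0.3147, 0.1154]
tool_rot: [0.0, 0.681, 0.732, 0.0]
ft_force: [-0.5, 1.6, -1.9]
gripper_width: 0.013
```

Call:
{"api": "jog_arm", "payload": {"series": [[[1,0,0,-0.024,0],[1,0,0,-0.02,0],[1,0,0,-0.012,0],[1,0,0,-0.005,0],[1,0,0,0,0]]]}}

```text
t: 20.85
tool_pos: [0.4797, 0.3144, 0.1743]
tool_rot: [0.0, 0.681, 0.732, -0.0]
ft_force: [0.5, 0.2, -2.9]
gripper_width: 0.0131
```

```bash
python3 - <<'E'
from h import *
go([.539,-.002,.1757])
p=manip.capture('scene'); 
for l in ['tray','tray_pocket','ball_center']: print(l,[(np.round(d['at'],4).tolist(),round(d['confidence'],2)) for d in manip.place_of(l,p)[:2]])
k=cv2.resize(p['image'][150:400,120:400],None,fx=2.4,fy=2.4,interpolation=cv2.INTER_CUBIC); cv2.imwrite('pics/t1.png',k[:,:,::-1])
E
```

```text
t 20.85 pos [0.4797 0.3144 0.1743] yaw 94.09 zax [-0. -0. -1.] w 0.0131 F [ 0.55  0.25 -2.85] j [-0.2   0.5  -0.67  1.73  0.35  1.04 -0.92]
tool shift [-0.3198  0.0366 -0.0014]
tray [([0.4804, 0.3168, 0.1464], 0.63)]
tray_pocket [([0.4377, -0.3199, 0.0124], 0.73), ([0.5403, 0.0014, 0.0032], 0.68)]
ball_center [([0.4741, 0.3639, 0.1597], 0.57), ([0.4017, -0.0988, -0.0025], 0.31)]
```

View pics/t1.png

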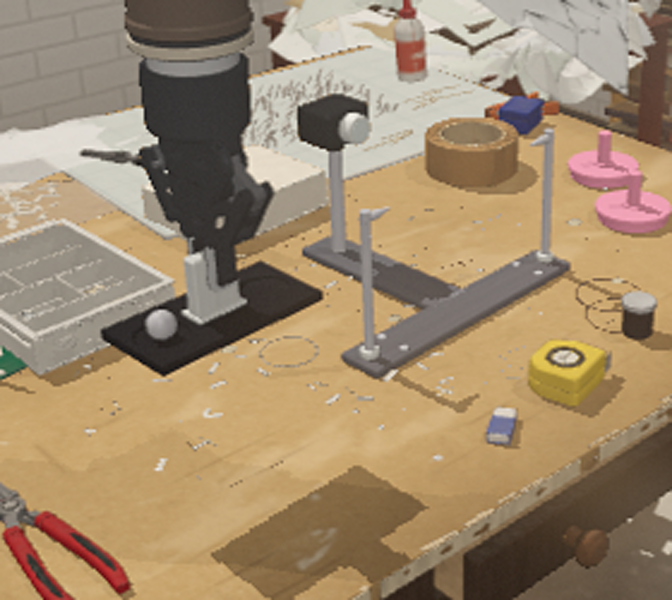

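The tray hangs level with the ball in its pocket at (161,324). I'll pull it toward the robot first to pass in front of the post at (368,280), then go across and in.

Call:
{"api": "jog_arm", "payload": {"series": [[[1,0,-0.008,0,0],[1,0,-0.016,0,0],[1,-0.006,-0.02,0,0],[1,-0.012,-0.016,0,0],[1,-0.018,-0.01,0,0]]]}}

```text
t: 21.68
tool_pos: [0.4103, 0.2737, 0.1743]
tool_rot: [-0.0, 0.681, 0.733, -0.0]
ft_force: [0.5, 0.3, -2.3]
gripper_width: 0.0131
```

Call:
{"api": "jog_arm", "payload": {"series": [[[1,-0.024,0,0,0],[1,-0.028,0,0,0],[1,-0.028,0,0,0],[1,-0.028,0,0,0],[1,-0.028,0,0,0]]]}}

```text
t: 22.3
tool_pos: [0.421, 0.1373, 0.1743]
tool_rot: [0.0, 0.681, 0.732, -0.0]
ft_force: [0.2, 0.0, -2.0]
gripper_width: 0.0131
```

Call:
{"api": "jog_arm", "payload": {"series": [[[1,-0.028,0,0,0],[1,-0.028,0,0,0],[1,-0.028,0,0,0],[1,-0.026,0,0,0],[1,-0.018,0,0,0]]]}}

```text
t: 22.92
tool_pos: [0.4302, 0.0096, 0.1743]
tool_rot: [0.0, 0.682, 0.732, -0.0]
ft_force: [-0.1, 0.5, -2.4]
gripper_width: 0.0128
```

Call:
{"api": "jog_arm", "payload": {"series": [[[1,-0.012,0,0,0],[1,-0.006,0,0,0],[1,0,0,0,0],[1,0,0,0,0]]]}}

```text
t: 23.42
tool_pos: [0.4326, -0.0069, 0.1743]
tool_rot: [-0.0, 0.681, 0.732, 0.0]
ft_force: [0.2, -0.5, -2.4]
gripper_width: 0.0132
```

```bash
python3 - <<'E'
from h import *
go([.539,-.004,.1757])
E
```

```text
t 23.425 pos [ 0.4326 -0.0069  0.1743] yaw 94.15 zax [ 0.  0. -1.] w 0.0132 F [ 0.2  -0.49 -2.44] j [ 0.45  0.26 -0.66  2.05  0.2   0.89 -0.25]
tool shift [-0.0048  0.1064 -0.0014]
```

Call:
{"api": "jog_arm", "payload": {"series": [[[1,-0.001,0.007,-0.001,0],[1,-0.002,0.014,0,0],[1,-0.002,0.02,0,0],[1,0,0.022,0,0],[1,0,0.018,0,0]]]}}

```text
t: 24.05
tool_pos: [0.5157, -0.0068, 0.1751]
tool_rot: [0.0, 0.682, 0.732, 0.0]
ft_force: [0.0, -1.3, -2.2]
gripper_width: 0.0126
```

Call:
{"api": "jog_arm", "payload": {"series": [[[1,0,0.013,0,0],[1,0,0.008,0,0],[1,0,0.004,0,-0.5],[1,0,0,0,-0.5],[1,0,0,0,0]]]}}

```text
t: 24.68
tool_pos: [0.5383, -0.0052, 0.1753]
tool_rot: [0.0, 0.675, 0.738, -0.0]
ft_force: [0.5, 0.2, -2.2]
gripper_width: 0.0129
```

```bash
python3 - <<'E'
from h import *
go([.539,-.004,.1757])
for c in ('scene','top'):
  p=manip.capture(c)
  for l in ['tray','tray_plate','tray_pocket','ball_center','measure','tub','rubber','dish']: print(c,l,[(np.round(d['at'],4).tolist(),round(d['confidence'],2)) for d in manip.place_of(l,p)[:3]])
  if c=='scene': k=cv2.resize(p['image'][150:350,215:455],None,fx=3,fy=3,interpolation=cv2.INTER_CUBIC); cv2.imwrite('pics/f1.png',k[:,:,::-1])
  if c=='top': k=cv2.resize(p['image'][190:270,260:390],None,fx=5,fy=5,interpolation=cv2.INTER_CUBIC); cv2.imwrite('pics/f2.png',k[:,:,::-1])
E
```

```text
t 24.675 pos [ 0.5383 -0.0052  0.1753] yaw 95.1 zax [-0. -0. -1.] w 0.0129 F [ 0.47  0.19 -2.23] j [ 0.36  0.42 -0.61  1.82  0.29  0.99 -0.27]
tool shift [ 0.0011  0.0008 -0.0004]
scene tray [([0.538, 0.0013, 0.1446], 0.97)]
scene tray_plate [([0.5341, -0.0025, 0.1523], 0.61)]
scene tray_pocket [([0.5341, 0.0424, 0.1606], 0.81)]
scene ball_center [([0.5279, 0.0519, 0.1611], 0.58)]
scene measure [([0.3883, 0.0194, -0.0029], 0.77)]
scene tub [([0.4011, -0.0969, -0.0017], 0.49)]
scene rubber [([0.3736, 0.1169, -0.0014], 0.56), ([0.5425, 0.0011, 0.1459], 0.41)]
scene dish [([0.5685, -0.2943, 0.0007], 0.83), ([0.438, -0.3183, -0.0002], 0.79), ([0.6755, -0.364, -0.0017], 0.71)]
top tray [([0.5369, -0.0064, 0.1478], 0.73)]
top tray_plate [([0.5417, -0.0063, 0.1455], 0.83)]
top tray_pocket [([0.534, 0.0466, 0.1647], 0.9)]
top ball_center [([0.53, 0.0487, 0.1622], 0.55)]
top measure []
top tub []
top rubber [([0.3723, 0.1148, 0.0012], 0.49)]
top dish [([0.6706, -0.366, -0.0], 0.97), ([0.5694, -0.2971, -0.0007], 0.96), ([0.4352, -0.3211, 0.0], 0.8)]
```

View pics/f1.png

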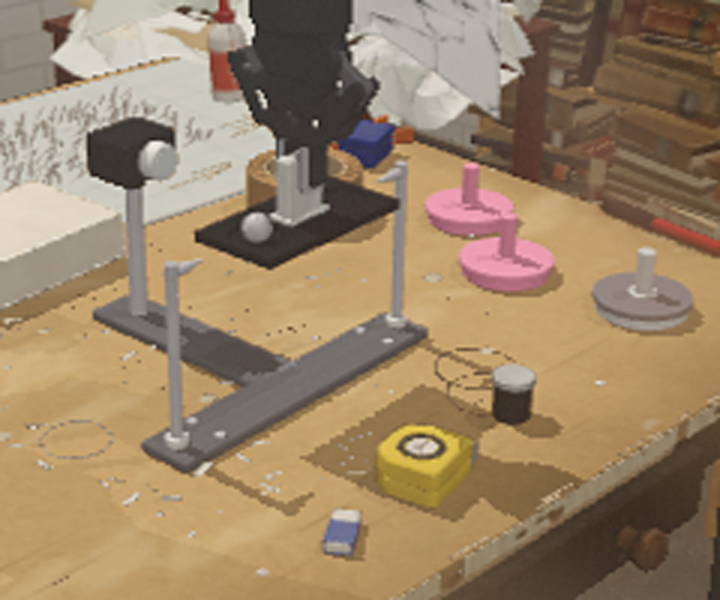

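View pics/f2.png

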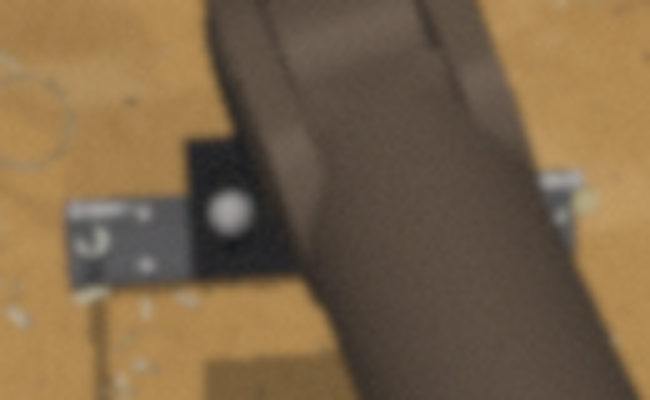

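The tray sits between the tips at (195,266) and (385,178), level, with the ball in its pocket at (257,227). The dish and bystanders are where they were. I'll let it settle, then hand in.

Call:
{"api": "jog_arm", "payload": {"series": [[[1,0.001,0,0,0],[1,0,0,0,0],[1,0,0,0,0],[1,0,0,0,0],[1,0,0,0,0]]]}}

```text
t: 26.2
tool_pos: [0.5386, -0.0041, 0.1753]
tool_rot: [0.0, 0.675, 0.738, -0.0]
ft_force: [0.6, -0.6, -1.6]
gripper_width: 0.0132
```

```bash
python3 -c "
from h import *
st(); print(manip.finish_job())"
```

```text
t 26.2 pos [ 0.5386 -0.0041  0.1753] yaw 95.09 zax [ 0. -0. -1.] w 0.0132 F [ 0.65 -0.6  -1.57] j [ 0.36  0.42 -0.61  1.82  0.29  0.99 -0.28]
the job is handed in; nothing more can be done
None
```

The job is handed in at 26.2 s of the 67 s allowed, with the arm still holding the tray at the viewing mark. No verdict was reported.

- **Dish:** I lifted the grey dish by its knob and held it still at the mark for over 2 s. I then set it back and let go; the cameras put it within about 4 mm of where it started.
- **Tray:** I carried it by its grip to the mark. The plate centre is within about 6 mm of the mark sideways and 5 mm in height. The tool is level and the long side is within about 1° of the pointers' line.
- **Ball and surroundings:** The last pictures show the ball in its pocket, the stand untouched, and the dish on the table. The measure, tub and rubber show no movement.

**Checks that disagreed:**
- Position estimates of the tray and mark differed by up to about 9 mm between cameras. I went by the visible pointer tips, which matched my prediction to about 1 px.
- The last top view reported neither the measure nor the tub (the arm covered part of that picture). The scene view showed both in place.
- A vertical force of 6–7 N appeared while the fingers closed on the knob and on the grip. It was gone once each was lifted.

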